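# Load an enamelled plaque into the spring plate holder

### The arm

A 6-joint arm with a two-finger parallel gripper is mounted at the origin on the work surface. World frame = base frame: x ahead of the robot, y to its left, z up, the work surface at z = 0. Lengths are in m, angles in degrees, forces in N, time in s.
With the tool pointing down it reaches from about 0.35 to 0.975 m from the base axis. Payload 7.1 kg.
Tool frame: the origin (TCP) lies on the centre line of the jaws, within the pads' length; the fingertips stand 14 mm ahead of it and the grasp point (between the pads) lies 5 mm behind it; z points along the fingers, y is the direction in which the jaws open and shut (so a half turn about z gives the same grasp; the last joint's range is limited). The gripper opens to 88 mm and grips with 3 to 60 N. Pads are 20 mm wide; open, the fingers measure 115 mm over their backs; the gripper's body (75 mm by 178 mm) begins 61 mm behind the grasp point.
Start: joints at [-1.089, 24.242, 93.386, -0, 62.372, -1.089], TCP at [0.625, 0, 0.237] pointing down, gripper open.
Joint ranges: [-172.04, 172.04], [-51.8, 120.97], [4.93, 147.93], [-75.15, 255.16], [6.16, 154.13], [-145.62, 145.62]. Speed limits (degrees/s): [136.94, 136.94, 172.46, 180, 180, 180].

### API

Orientations are given as a 3x3 rotation matrix whose columns are the frame's x, y, z axes.
In Python, from bench import * gives the robot as it stands.
- The arm moves only by the shell command python3 -m crank 'ROWS' [FORCE]. ROWS is JSON, a list that holds one entry, the list of rows, each a list of 7 numbers: the shift along the tool's x, y, z in units of 25 mm (1.0 is 25 mm), then the turn, a rotation vector about the tool's x, y, z in units of 6 degrees (1.0 is 6 degrees), then the opening, from 0 (shut) to 1 (fully open). A call has 1 to 20 rows; each row shifts and turns the commanded pose from where the row before left it, along the tool's axes as they then stand; what a row does not reach is not made up. A row lasts 1/10 s, in which the tool goes at most 50 mm and 8.59 degrees, less where a joint would pass 70% of its speed; a pose out of reach is approached as far as the arm can. A call is refused whole if a number of a shift passes 1 or a number of a turn 1, either way. A call with a gripper value outside its range is refused whole. The fingers move at their own pace and stop on an object; FORCE is the grip in N (left out, the last holds). Time passes only in rows, so rows that do not move let the fingers close. It gives the time, the measured TCP pose, the force and the opening at its end, in the units of the state.
- read_state(): the state, without advancing time (a new reading comes with each control period).
- camera(name): name is "scene" or "side" or "wrist"; returns the picture (384x512x3 uint8, blue, green, red); there is no depth.
- camera_info(name): a dict with "fx", "fy", "cx", "cy" (pixels), "rvec" (rotation vector, rad) and "tvec" (3), from world to camera coordinates, as OpenCV has them; the wrist camera has in their place "T_tool_cam" (4x4, takes a point from camera to tool coordinates, whose origin is the TCP and whose axes are the flange's). Camera axes: x right, y down, z forward; pixel columns grow to the right and rows downward; lengths in m; the calibration is good to about 2 mm. A picture is of the moment at which its call begins: read the wrist's pose just before it. camera_info takes no time and is no camera call.
- finish_job(): hands the job in, once; it reports no verdict.
Trained networks look in the newest picture that a camera, given by its name, has taken for a name from the list of things; names that differ only in an ending like _2 or _b are one class to them, and where a whole thing is asked for, a point or a joint stands for the part that bears it (a point fixed in the world has none). Each returns a list of dicts, best first, with "confidence" (0 to 1); they miss things now and then, are a little off and sometimes report something else, mostly with a low value. They report only what shows in the picture. A call takes as long as a camera call. They do not tell look-alikes from the thing itself.
- spot_in(camera, label): "bbox" ([left, top, width, height] in pixels, round what is visible of it).
The state is a dict: "clock": time; "joints": joint angles; "qvel": joint speeds; "tau": joint torques, N m; "eef_pos": TCP position; "tool_rot": TCP orientation; "force": force on the tool from outside, world axes, zero at the start; "ft_torque": the same for the moment, N m; "width": finger opening in m.
Only numpy, scipy, OpenCV 4.12 (cv2) and the standard library are available. Lean on these libraries where they do the work, as an engineer would, in place of code of your own. Each camera call takes 0.05 s, during which the arm holds its last target. There are 200 camera calls.

### The job

Put the enamelled plaque into the spring plate holder, ready for stoning: push one end back into a sprung jaw, lower the other end onto the opposite jaw's ledge, and ease it back until the springs hold it level and centred under both lips. The enamel chips, so be gentle: never press the plaque on the holder with more than about 30 N in all, not even for a moment, and do not let the springs snap it across. Leave it released in the holder and do not disturb the stone, jar and pliers.

Things in the scene. Friction and masses are not known exactly. Their poses are not given: they have to be found in the camera images.
- holder: Base of the spring plate holder, fixed to the bench: dark steel, 284 x 80 mm, top 12 mm up, end posts with brass thumbscrews (58 mm tall). Origin: centre of its underside; x along the rods (jaw axis), z up; +x and -x halves alike. Heights here and below are above the bench. In the posts two 8 mm rods, 28 mm apart, 32 mm up, carry two jaws that face each other; beside the rods fingers have free room.
- seat (a point): Fixed point of the base, midway between the jaws when the rod frame is centred, 57.5 mm up (mid-plane height of the seated plaque), axes as the holder's. The rod frame, with both jaws, is clamped wherever the last user slid it, up to 12 mm either way along x from there: this is not measured, and none of the listed points shows it. It does not slide under the work. At 29 to 35 mm from the seat point there is open ledge at any setting.
- groove_r (a point): Fixed point of the base: where the foot of the +x jaw's upright back wall is at rest with the rod frame centred: 51 mm from the centre, 55 mm up. Jaw 44 mm wide, 14 mm thick, top 70 mm up. Its flat ledge (top 55 mm up, 8 mm thick) reaches 34 mm from the wall to the centre. Above, a lip reaches 4 mm; the groove is 6.5 mm high at the wall, 8.8 mm at the lip's edge (underside slopes 30 degrees).
- groove_l (a point): The same for the -x jaw, facing the other way. Each jaw slides outwards along the rods on its own spring: 4 N starts it, then 1 N more per mm; hard stop at 14.5 mm, 18.5 N. Jaws at rest leave no room for the plaque: the first must be pushed back 12 mm (16 N) for the other end to pass the opposite lip; push to 17 or 18 N, just short of the stop. Seated, each jaw is pushed back 4 mm (8 N).
- plaque_mid (a point): Centre of the plaque: a copper plate enamelled white on both faces, 110 x 50 x 5 mm, about 0.18 kg. x along its 110 mm length, y across its 50 mm width, z its thickness; alike end for end. It lies flat on the brick.
- brick: Cut piece of firebrick, fixed, on which the plaque lies: 100 x 32 x 42 mm high, x along its length; origin: centre of its underside. The plaque overhangs its long sides by 6 to 12 mm, so its long edges can be gripped from above, across the 50 mm width.
- stone: Bystander: grey stoning stick, 100 x 20 x 12 mm, lying on the bench; origin: centre of its underside, x along it.
- jar: Bystander: small glass jar with a black cap, 48 mm across, 45 mm tall; origin: centre of its underside.
- pliers: Bystander: pliers with orange handles, about 160 x 60 x 13 mm, lying on the bench; origin: on the bench near the middle, x along them.
- plaque: The same plaque as a body; origin: centre of its underside, 2.5 mm below plaque_mid; axes as there.
There are look-alikes about, which are no part of the job. Leave any red look-alike of the plaque alone.

How it is judged:
By the outcome, as a careful person would: the job done as asked, in the order asked, and still so for the second after the job is handed in, with the robot touching nothing.
It also fails if it takes over 72 s, if anything falls off the work surface, if the arm or the gripper's body presses on something with over 40 N, if the wrist force passes 120 N, or if a joint passes its speed limit or range.

## Working session

There is one attempt and no reset: what is moved stays moved. The work goes in short steps, Python scripts to look and compute and a shell command to move; the robot and the scene stay as the last step left them, time stands still between calls to the robot, and variables do not carry over. Pictures are saved under pics/ and viewed, about 8 in all and at most 12, crops included, and the job is handed in when it is done.

```bash
ls; mkdir -p pics; python3 - <<'E'
from bench import *
import cv2,numpy as np
ims=[]
for c in ["scene","side","wrist"]:
    im=camera(c); cv2.imwrite(f"pics/{c}0.png",im)
    ims.append(im)
    i=camera_info(c); print(c,{k:np.round(np.array(v),4).tolist() for k,v in i.items()})
    for l in ["holder","plaque","brick","stone","jar","pliers"]:
        print(l,[([round(x) for x in d["bbox"]],round(d["confidence"],2)) for d in spot_in(c,l)])
s=read_state(); print(s)
cv2.imwrite("pics/a.png",cv2.resize(np.hstack(ims[:2]),(800,300)))
E
```

```text
pics
scene {'fx': 408.5646, 'fy': 408.5646, 'cx': 255.2861, 'cy': 193.2289, 'rvec': [1.8709, 1.6444, -0.6611], 'tvec': [-0.146, -0.366, 1.4754]}
holder [([111, 185, 118, 37], 0.93), ([273, 177, 48, 28], 0.34)]
plaque [([271, 158, 39, 23], 0.84), ([275, 175, 45, 27], 0.69), ([342, 178, 45, 20], 0.68)]
brick [([280, 188, 37, 20], 0.84), ([226, 252, 18, 26], 0.38)]
stone [([297, 248, 46, 15], 0.83)]
jar [([224, 250, 23, 27], 0.86)]
pliers [([86, 268, 70, 22], 0.85)]
side {'fx': 397.6013, 'fy': 397.6013, 'cx': 256.8709, 'cy': 188.5709, 'rvec': [1.9759, -0.7344, 0.431], 'tvec': [-0.4099, 0.274, 0.622]}
holder [([249, 211, 117, 103], 0.95)]
plaque [([192, 175, 40, 18], 0.76), ([157, 200, 25, 27], 0.67), ([159, 166, 20, 23], 0.54)]
brick [([196, 187, 36, 19], 0.69), ([370, 228, 74, 45], 0.47), ([249, 168, 31, 14], 0.44)]
stone [([248, 166, 30, 18], 0.54), ([194, 188, 36, 16], 0.19)]
jar [([307, 187, 18, 20], 0.69)]
pliers [([370, 229, 72, 42], 0.94)]
wrist {'fx': 315.1338, 'fy': 315.1338, 'cx': 261.2661, 'cy': 193.7214, 'T_tool_cam': [[0.0008, -0.9683, -0.2498, 0.0697], [1.0, 0.0007, 0.0002
[... 366 characters left out ...]
078e-05,
        6.23719702e+01, -1.08790318e+00]), 'qvel': array([ 0.02226065,  0.08616812, -0.00561932, -0.17589808,  0.01300484,
       -0.05380691]), 'tau': array([ 1.29857017e-04, -5.44586313e+01, -2.74051595e+01,  6.44529029e-02,
        1.67741091e-02,  3.23297485e-06]), 'eef_pos': array([6.24973298e-01, 2.11429944e-05, 2.36675029e-01]), 'tool_rot': array([[ 1.96378424e-05,  1.00000000e+00, -1.16570892e-05],
       [ 1.00000000e+00, -1.96378516e-05, -7.85698926e-07],
       [-7.85927846e-07, -1.16570738e-05, -1.00000000e+00]]), 'force': array([-1.07379343e-03, -7.76426569e-02,  1.09246110e+00]), 'ft_torque': array([ 0.0400963 , -0.04692758,  0.00751577]), 'width': 0.08792268228696343}
```

```bash
python3 - <<'E'
import cv2,numpy as np
s=cv2.imread("pics/scene0.png");d=cv2.imread("pics/side0.png");w=cv2.imread("pics/wrist0.png")
A=cv2.resize(s[140:300,80:400],(480,240));B=cv2.resize(d[140:320,140:460],(480,270))
L=np.vstack([A,B]);W=cv2.resize(w[:, 120:420],(320,410));W=np.vstack([W,np.zeros((100,320,3),np.uint8)])
cv2.imwrite("pics/a.png",np.hstack([L,W]))
E
```

```text
(no output)
```

View pics/a.png

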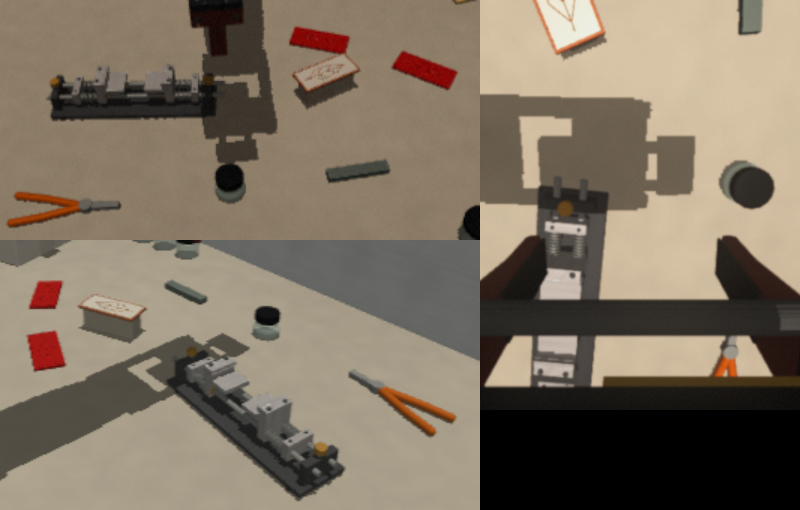

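```bash
cat > h.py <<'E'
from bench import *
import cv2,numpy as np
from scipy.optimize import least_squares
def fixed(c):
    i=camera_info(c); R,_=cv2.Rodrigues(np.array(i["rvec"],float)); return i,R,np.array(i["tvec"],float)
def wristpose(s):
    i=camera_info("wrist"); T=np.array(i["T_tool_cam"]); G=np.eye(4); G[:3,:3]=s["tool_rot"]; G[:3,3]=s["eef_pos"]
    C=np.linalg.inv(G@T); return i,C[:3,:3],C[:3,3]
def proj(P,cam):
    i,R,t=cam; q=np.atleast_2d(P)@R.T+t
    return np.c_[i["fx"]*q[:,0]/q[:,2]+i["cx"],i["fy"]*q[:,1]/q[:,2]+i["cy"]]
def ray(px,cam):
    i,R,t=cam; d=R.T@np.array([(px[0]-i["cx"])/i["fx"],(px[1]-i["cy"])/i["fy"],1]); return -R.T@t,d/np.linalg.norm(d)
def onz(px,cam,z):
    o,d=ray(px,cam); return o+d*(z-o[2])/d[2]
def tri(obs):
    A=np.zeros((3,3));b=np.zeros(3)
    for px,cam in obs:
        o,d=ray(px,cam);M=np.eye(3)-np.outer(d,d);A+=M;b+=M@o
    return np.linalg.solve(A,b)
E
python3 - <<'E'
from h import *
S=fixed("scene");D=fixed("side");W=wristpose(read_state())
for n,a,b in [("plaque",(297.5,188.5),(212,184)),("holder",(170,203.5),(307.5,262.5)),("jar",(235.5,263.5),(316,197)),("stone",(320,255.5),(263,175)),("pliers",(121,279),(406,250))]:
    print(n,tri([(a,S),(b,D)]).round(3))
# from picture a: thumbscrews scene/side ; 
print("screwR",tri([((80+208/1.5,140+79/1.5),S),((140+192/1.5,140+(352-240)/1.5),D)]).round(3))
print("screwL",tri([((80+56/1.5,140+82/1.5),S),((140+321/1.5,140+(449-240)/1.5),D)]).round(3))
f=300/320
for p in [(544,190),(607,193),(565,208)]: print(onz((120+(p[0]-480)*f,p[1]*384/410),W,.012 if p[1]<200 else .058).round(3))
E
```

```text
plaque [0.554 0.191 0.042]
holder [ 0.541 -0.155  0.009]
jar [0.751 0.005 0.013]
stone [0.746 0.209 0.   ]
pliers [ 0.749 -0.262 -0.003]
screwR [ 0.556 -0.02   0.052]
screwL [ 0.53  -0.279  0.052]
[ 0.527 -0.007  0.012]
[ 0.598 -0.01   0.012]
[ 0.559 -0.016  0.058]
```

```bash
python3 -m crank '[[[-1,-0.5,-0.6,0,0,0,1],[-1,-0.5,-0.6,0,0,0,1],[-1,-0.5,-0.6,0,0,0,1],[-1,-0.5,-0.6,0,0,0,1],[-1,-0.5,-0.6,0,0,0,1],[-1,-0.5,-0.6,0,0,0,1],[0,0,0,0,0,0,1],[0,0,0,0,0,0,1],[0,0,0,0,0,0,1]]]'
cat > snap.py <<'E'
import sys,pickle
from h import *
s=read_state(); im=camera("wrist"); n=sys.argv[1]
cv2.imwrite(f"pics/{n}.png",im); pickle.dump(s,open(f"pics/{n}.pkl","wb")); print(s["clock"],s["eef_pos"].round(4),s["qvel"].round(2))
E
python3 snap.py h1
python3 -m crank '[[[-1,0,0,0,0,0,1],[-1,0,0,0,0,0,1],[-1,0,0,0,0,0,1],[0,0,0,0,0,0,1],[0,0,0,0,0,0,1],[0,0,0,0,0,0,1]]]'
python3 snap.py h2
python3 -m crank '[[[1,0,0.5,0,0,0,1],[1,0,0.5,0,0,0,1],[1,0,0.5,0,0,0,1],[1,0,0.5,0,0,0,1],[1,0,0.5,0,0,0,1],[1,0,0.5,0,0,0,1],[1,0,0,0,0,0,1],[1,0,0,0,0,0,1],[1,0,0,0,0,0,1],[1,0,0,0,0,0,1],[1,0,0,0,0,0,1],[1,0,0,0,0,0,1],[1,0,0,0,0,0,1],[1,0,0,0,0,0,1],[1,0,0,0,0,0,1],[0,0,0,0,0,0,1],[0,0,0,0,0,0,1],[0,0,0,0,0,0,1]]]'
python3 snap.py p1
python3 -m crank '[[[1,0,0,0,0,0,1],[1,0,0,0,0,0,1],[0,0,0,0,0,0,1],[0,0,0,0,0,0,1],[0,0,0,0,0,0,1]]]'
python3 snap.py p2
python3 - <<'E'
import cv2,numpy as np
r=lambda n:cv2.imread(f"pics/{n}.png")
a=cv2.resize(r("h1")[:,140:390],(400,600)[::1],interpolation=cv2.INTER_CUBIC)
b=cv2.resize(r("h2")[:,140:390],(400,600),interpolation=cv2.INTER_CUBIC)
cv2.imwrite("pics/b.png",np.hstack([a,b]))
cv2.imwrite("pics/c.png",np.hstack([cv2.resize(r(n),(400,300)) for n in("p1","p2")]))
E
```

```text
clock: 1.95
eef_pos: [0.55, -0.1492, 0.326]
tool_rot: [[-0.0, 1.0, -0.001], [1.0, 0.0, 0.001], [0.001, -0.001, -1.0]]
force: [-0.4, -0.5, 0.1]
width: 0.0878
1.95 [ 0.55   -0.1492  0.326 ] [ 0.58  0.41  0.12 -0.06  0.1  -0.11]
clock: 2.6
eef_pos: [0.55, -0.2237, 0.3262]
tool_rot: [[-0.001, 1.0, -0.001], [1.0, 0.001, 0.001], [0.001, -0.001, -1.0]]
force: [-0.5, 0.2, -1.0]
width: 0.0877
2.6 [ 0.55   -0.2237  0.3262] [ 0.21 -0.34  0.   -0.06 -0.02 -0.14]
clock: 4.45
eef_pos: [0.5497, 0.1497, 0.2517]
tool_rot: [[-0.0, 1.0, -0.0], [1.0, 0.0, -0.0], [-0.0, -0.0, -1.0]]
force: [0.3, 0.5, 0.7]
width: 0.0879
4.45 [0.5497 0.1497 0.2517] [-0.85 -0.05 -0.    0.16 -0.1   0.07]
clock: 5.0
eef_pos: [0.5499, 0.1989, 0.2516]
tool_rot: [[0.001, 1.0, -0.0], [1.0, -0.001, -0.0], [-0.0, -0.0, -1.0]]
force: [0.4, 0.1, -0.6]
width: 0.0879
5.0 [0.5499 0.1989 0.2516] [-0.17 -0.05 -0.06  0.17  0.09  0.22]
```

View pics/b.png

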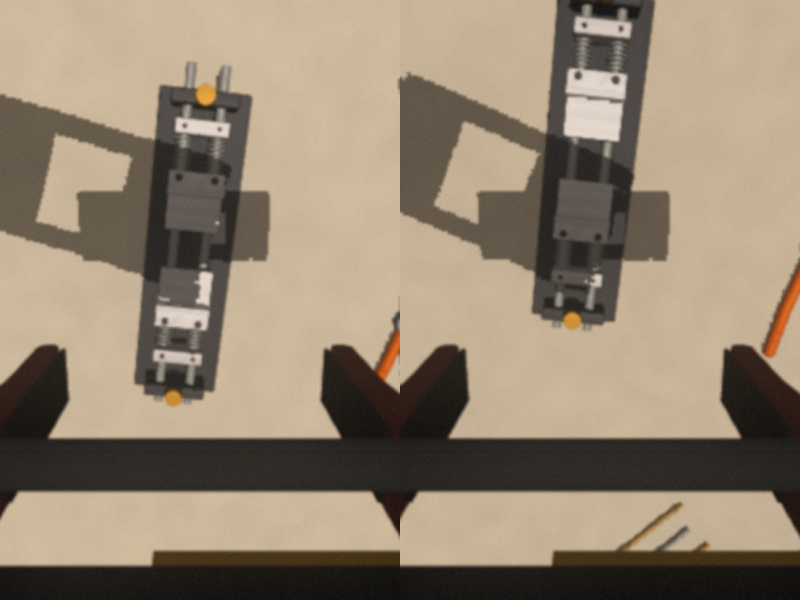

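View pics/c.png

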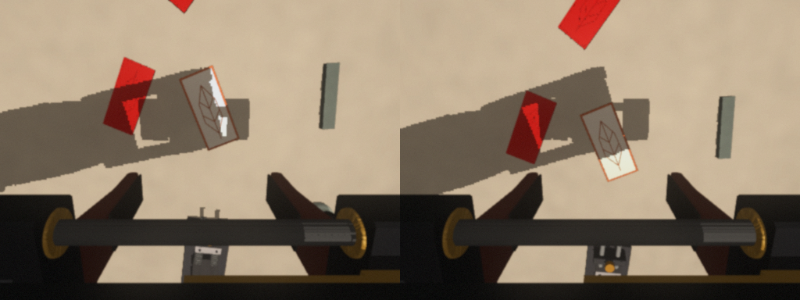

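```bash
python3 - <<'E'
import cv2,numpy as np
def e(n,x,y,w,h,f):
    a=cv2.imread(f"pics/{n}.png")[y:y+h,x:x+w]; a=(255*(a/255.)**0.6).astype(np.uint8)
    return cv2.resize(a,None,fx=f,fy=f,interpolation=cv2.INTER_CUBIC)
# h1 rows 100-220, p1, p2 crops
A=e("h1",215,100,80,120,5)          #400x600
B=np.vstack([e("p1",215,75,100,75,4),e("p2",215,100,100,75,4)]) #400x300 each... 
B=np.vstack([e("p1",220,75,100,75,4),e("p2",220,120,100,75,4)])
e("p1",0,0,10,10,1)
cv2.imwrite("pics/d.png",np.hstack([A,B]))
E
```

```text
(no output)
```

View pics/d.png

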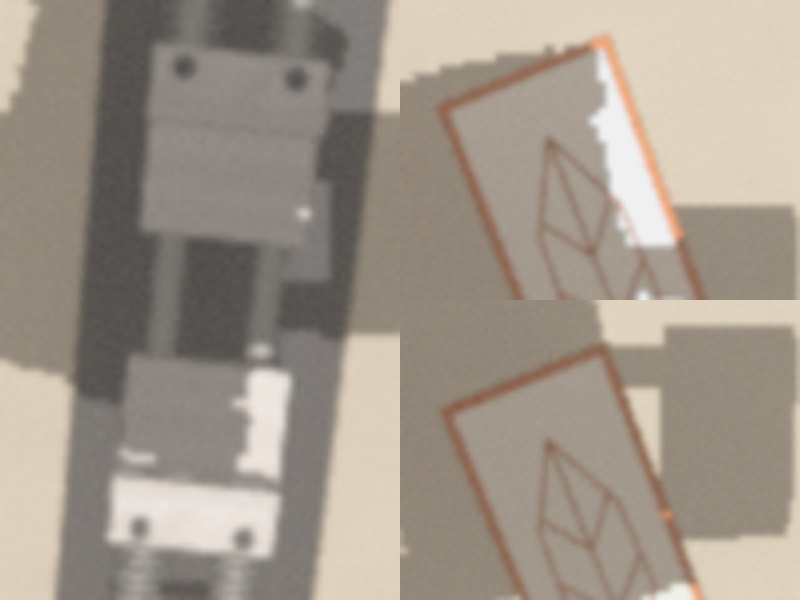

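```bash
python3 - <<'E'
from h import *
import pickle
L=lambda n:wristpose(pickle.load(open(f"pics/{n}.pkl","rb")))
H1,H2,P1,P2=map(L,("h1","h2","p1","p2"))
f=lambda u,v,x,y,k:((u+.5)/k-.5+x,(v+.5)/k-.5+y)
h=lambda u,v:f(u,v,215,100,5)
c1=lambda u,v:((u+.5)*1.28-.5,(v+.5)*1.28-.5)
a=lambda u,v:((u+.5)/1.6-.5+140,(v+.5)/1.5625-.5)
pts1=[f(43,105,220,75,4),f(208,37,220,75,4),c1(239,137),c1(208,150)]
pts2=[f(47,110,220,120,4),f(205,47,220,120,4),c1(237,169),c1(208,181)]
q=[]
for p,r in zip(pts1,pts2):
    A,B=onz(p,P1,.047),onz(r,P2,.047); q.append((A+B)/2); print(A.round(4),B.round(4),tri([(p,P1),(r,P2)]).round(4))
q=np.array(q);ax=(q[0]+q[1]-q[2]-q[3])/2;wy=(q[1]+q[2]-q[0]-q[3])/2
print("plaque c",q.mean(0).round(4),"L",np.linalg.norm(ax),np.degrees(np.arctan2(ax[1],ax[0])),"W",np.linalg.norm(wy),np.degrees(np.arctan2(wy[1],wy[0])))
C=[onz(a(*p),H1,.012) for p in [(161,87),(251,97),(213,391),(135,384)]]
print("base",np.round(C,4).tolist(),np.mean(C,0).round(4))
C2=[onz(a(u-400,v),H2,.012) for u,v in [(532,313),(614,321)]]; print("h2 bottom corners",np.round(C2,4).tolist())
for n,z,pp in [("back",.07,[(154,44),(328,65),(107,542),(272,556)]),("lip",.07,[(150,120),(320,137),(113,478),(280,492)]),("ledge",.055,[(142,230),(305,246),(128,353),(290,372)])]:
    P=np.array([onz(h(*p),H1,z) for p in pp]); u=(P[0]+P[1])/2;l=(P[2]+P[3])/2
    print(n,"mid",((u+l)/2).round(4),"dist",np.linalg.norm(u-l).round(4),"ang",np.degrees(np.arctan2(*(u-l)[[1,0]])).round(2), "w",np.linalg.norm(P[0]-P[1]).round(4),np.linalg.norm(P[2]-P[3]).round(4))
S1=[a(206,94),a(173,398)];S2=[a(572-400,321)]
print("screws",[onz(p,H1,.05).round(4) for p in S1],onz(S2[0],H2,.05).round(4),"tri lower",tri([(S1[1],H1),(S2[0],H2)]).round(4))
E
```

```text
[0.5162 0.2313 0.047 ] [0.5164 0.2311 0.047 ] [0.5164 0.2313 0.0485]
[0.5603 0.2486 0.047 ] [0.5602 0.2483 0.047 ] [0.5602 0.2485 0.0494]
[0.6005 0.1498 0.047 ] [0.5994 0.1499 0.047 ] [0.5999 0.1499 0.0472]
[0.5554 0.1302 0.047 ] [0.5557 0.1306 0.047 ] [0.5556 0.1296 0.0444]
plaque c [0.558 0.19  0.047] L 0.10723194928770287 111.58945026924285 W 0.04783749905936745 22.570146226239913
base [[0.521, -0.0044, 0.012], [0.5978, -0.0125, 0.012], [0.5682, -0.2909, 0.012], [0.4911, -0.2833, 0.012]] [ 0.5445 -0.1478  0.012 ]
h2 bottom corners [[0.4903, -0.2833, 0.012], [0.5684, -0.2912, 0.012]]
back mid [ 0.5447 -0.1412  0.07  ] dist 0.129 ang 83.98 w 0.0434 0.0444
lip mid [ 0.5449 -0.1413  0.07  ] dist 0.0931 ang 83.78 w 0.0428 0.0445
ledge mid [ 0.545  -0.1407  0.055 ] dist 0.0337 ang 83.31 w 0.0433 0.044
screws [array([ 0.5585, -0.0158,  0.05  ]), array([ 0.5302, -0.2806,  0.05  ])] [ 0.5301 -0.28    0.05  ] tri lower [ 0.5303 -0.279   0.0535]
```

```bash
python3 -m crank '[[[-0.36,0.32,0.4,0,0,0,0.8],[0,0,0.8,0,0,-0.75,0.8],[0,0,0.8,0,0,-0.75,0.8],[0,0,0.8,0,0,-0.75,0.8],[0,0,0.8,0,0,-0.75,0.8],[0,0,0.8,0,0,-0.67,0.8],[0,0,0.8,0,0,0,0.8],[0,0,0,0,0,0,0.8],[0,0,0,0,0,0,0.8]]]' 20
python3 snap.py g1
python3 - <<'E'
from h import *
import pickle
P=wristpose(pickle.load(open("pics/g1.pkl","rb")));im=cv2.imread("pics/g1.png")
c=np.array([.558,.19]);a=np.radians(112);u=np.array([np.cos(a),np.sin(a)]);v=np.array([u[1],-u[0]])
q=proj(np.array([[*(c+i*.055*u+j*.025*v),.047] for i,j in[(1,1),(1,-1),(-1,-1),(-1,1)]]),P)
cv2.polylines(im,[q.round().astype(int)],True,(0,255,0),1); cv2.imwrite("pics/e.png",im)
E
```

```text
clock: 5.95
eef_pos: [0.5581, 0.1902, 0.1213]
tool_rot: [[-0.374, 0.927, -0.001], [0.927, 0.374, -0.0], [-0.0, -0.001, -1.0]]
force: [0.2, -0.6, 0.7]
width: 0.0704
5.95 [0.5581 0.1902 0.1213] [ 0.44 -1.41 -0.89  0.11  0.05  0.19]
```

View pics/e.png

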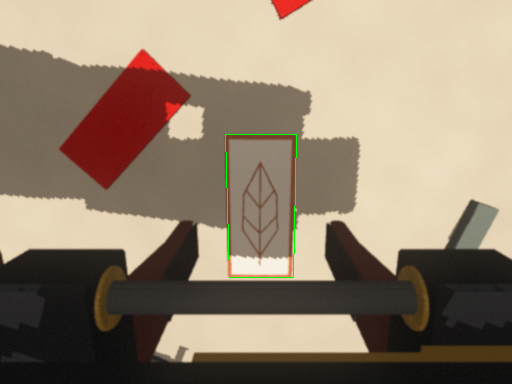

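```bash
python3 -m crank '[[[0,0,0.8,0,0,0,0.8],[0,0,0.8,0,0,0,0.8],[0,0,0.8,0,0,0,0.8],[0,0,0.5,0,0,0,0.8],[0,0,0.37,0,0,0,0.8],[0,0,0,0,0,0,0.8],[0,0,0,0,0,0,0.6],[0,0,0,0,0,0,0.4],[0,0,0,0,0,0,0.4],[0,0,0,0,0,0,0.4],[0,0,0,0,0,0,0.4]]]' 45
python3 -m crank '[[[0,0,-0.2,0,0,0,0.4],[0,0,-0.4,0,0,0,0.4],[0,0,-0.8,0,0,0,0.4],[0,0,-1,0,0,0,0.4],[0,0,-1,0,0,0,0.4],[0,0,-1,0,0,0,0.4],[0,0,0,0,0,0,0.4],[0,0,0,0,0,0,0.4]]]'
python3 snap.py g2
```

```text
clock: 7.1
eef_pos: [0.5583, 0.1911, 0.0406]
tool_rot: [[-0.375, 0.927, 0.001], [0.927, 0.375, 0.0], [-0.0, 0.001, -1.0]]
force: [-1.6, -0.5, 6.2]
width: 0.0494
clock: 7.9
eef_pos: [0.558, 0.191, 0.1501]
tool_rot: [[-0.375, 0.927, 0.001], [0.927, 0.375, 0.0], [-0.0, 0.001, -1.0]]
force: [-0.7, -0.7, -3.5]
width: 0.0491
7.9 [0.558  0.191  0.1501] [0.02 1.69 1.08 0.03 0.06 0.04]
```

```bash
cat > t.py <<'E'
from h import *
from scipy.spatial.transform import Rotation as Ro
C0=np.array([.545,-.141]);PSI=np.radians(83.9);a3=np.array([np.cos(PSI),np.sin(PSI),0]);OX=0.0;OZ=-.0039
def pose(sA,zA,th,lat=0):   # mm, mm, deg ; lower corner of A end at sA, zA
    x0=a3;z0=np.array([0,0,-1.]);y0=np.cross(z0,x0);R=np.c_[x0,y0,z0]@Ro.from_rotvec([0,-np.radians(th),0]).as_matrix()
    A=np.r_[C0+a3[:2]*sA/1e3+y0[:2]*lat/1e3,zA/1e3]
    return A-R@np.array([.055+OX,0,OZ+.0025]),R
def where(s):   # back to sA,zA,th,lat
    R=s["tool_rot"];A=s["eef_pos"]+R@np.array([.055+OX,0,OZ+.0025]);d=A[:2]-C0;y0=np.cross([0,0,-1],a3)
    f=np.array(s["force"]);r=lambda v:round(float(v),2)
    B=s["eef_pos"]+R@np.array([-.055+OX,0,OZ+.0025])
    return dict(t=r(s["clock"]),sA=r(d@a3[:2]*1e3),zA=r(A[2]*1e3),zB=r(B[2]*1e3),th=r(np.degrees(np.arcsin(-R[2,0]))),lat=r(d@y0[:2]*1e3),yaw=r(np.degrees(np.arctan2(R[1,0],R[0,0])-PSI)),Fa=r(f@a3),Fl=r(f@y0),Fz=r(f[2]),w=r(s["width"]*1e3))
def rows(tgt,n,s=None):
    s=s or read_state();p,R=np.array(s["eef_pos"]),np.array(s["tool_rot"]);p1,R1=tgt;w=Ro.from_matrix(R.T@R1).as_rotvec()/n;dp=(p1-p)/n
    out=[]
    for k in range(n):
        out.append(np.r_[R.T@dp/.025,np.degrees(w)/6]);R=R@Ro.from_rotvec(w).as_matrix()
    out=np.array(out);print("target",p1.round(4));print(np.round(out[[0,n//2,-1]],3).tolist());return out
def avg(n=6):
    F=[];
    for _ in range(n): camera("side"); s=read_state();F.append(s["force"])
    s=dict(s);s["force"]=np.mean(F,0);return s
E
python3 - <<'E'
from t import *
s=avg();print(where(s))
rows(pose(44,100,12),14)
E
```

```text
{'t': 8.25, 'sA': 379.83, 'zA': 150.35, 'zB': 150.34, 'th': -0.01, 'lat': -48.74, 'yaw': 28.12, 'Fa': -0.12, 'Fl': 0.04, 'Fz': -2.24, 'w': 49.38}
target [ 0.5439 -0.151   0.1101]
[[-0.891, -0.402, 0.112, 0.034, -0.14, 0.334], [-0.945, -0.172, 0.213, 0.034, -0.14, 0.334], [-0.937, 0.031, 0.298, 0.034, -0.14, 0.334]]
```

```bash
python3 -m crank '[[[-0.91,-0.34,0.13,0.03,-0.14,0.33,0.4],[-0.91,-0.34,0.13,0.03,-0.14,0.33,0.4],[-0.91,-0.34,0.13,0.03,-0.14,0.33,0.4],[-0.91,-0.34,0.13,0.03,-0.14,0.33,0.4],[-0.91,-0.34,0.13,0.03,-0.14,0.33,0.4],[-0.94,-0.18,0.2,0.03,-0.14,0.33,0.4],[-0.94,-0.18,0.2,0.03,-0.14,0.33,0.4],[-0.94,-0.18,0.2,0.03,-0.14,0.33,0.4],[-0.94,-0.18,0.2,0.03,-0.14,0.33,0.4],[-0.94,-0.18,0.2,0.03,-0.14,0.33,0.4],[-0.94,-0.03,0.28,0.03,-0.14,0.33,0.4],[-0.94,-0.03,0.28,0.03,-0.14,0.33,0.4],[-0.94,0.03,0.28,0.03,-0.14,0.33,0.4],[-0.94,0.03,0.28,0.03,-0.14,0.33,0.4],[0,0,0,0,0,0,0.4],[0,0,0,0,0,0,0.4],[0,0,0,0,0,0,0.4]]]'
python3 - <<'E'
from t import *
s=avg(5);print(where(s));rows(pose(42,72,12),4,s)
im=camera("wrist").copy();W=wristpose(s);D=fixed("side");d=camera("side").copy()
R=s["tool_rot"]
pl=np.array([s["eef_pos"]+R@np.array([i*.055,j*.025,OZ-.0025]) for i,j in[(1,1),(1,-1),(-1,-1),(-1,1)]])
y0=np.cross([0,0,-1],a3);F=lambda x,y,z:np.r_[C0,0]+a3*x/1e3+y0*y/1e3+np.array([0,0,z/1e3])
for g,cam in((im,W),(d,D)):
    cv2.polylines(g,[proj(pl,cam).round().astype(int)],True,(0,255,0),1)
    for k in(1,-1):
        cv2.polylines(g,[proj(np.array([F(47*k,22,70),F(47*k,-22,70),F(65*k,-22,70),F(65*k,22,70)]),cam).round().astype(int)],True,(255,0,255),1)
d=d[170:330,210:390]
cv2.imwrite("pics/f.png",np.hstack([cv2.resize(im[:,130:400],(400,569)),cv2.resize(d,(400,356),interpolation=2).__class__(np.pad(cv2.resize(d,(400,356)),((0,213),(0,0),(0,0)))) if 0 else np.pad(cv2.resize(d,(400,356),interpolation=cv2.INTER_CUBIC),((0,213),(0,0),(0,0)))]))
E
```

```text
clock: 9.95
eef_pos: [0.5459, -0.1485, 0.1131]
tool_rot: [[0.099, 0.995, -0.014], [0.974, -0.1, -0.205], [-0.206, 0.006, -0.979]]
force: [-0.4, -0.5, -2.7]
width: 0.0492
{'t': 10.2, 'sA': 46.61, 'zA': 103.38, 'zB': 126.06, 'th': 11.9, 'lat': 1.57, 'yaw': 0.31, 'Fa': 0.01, 'Fl': 0.17, 'Fz': -2.44, 'w': 49.45}
target [ 0.5437 -0.153   0.0821]
[[0.02, -0.021, 0.315, 0.019, -0.004, 0.013], [0.02, -0.02, 0.316, 0.019, -0.004, 0.013], [0.02, -0.019, 0.316, 0.019, -0.004, 0.013]]
```

View pics/f.png

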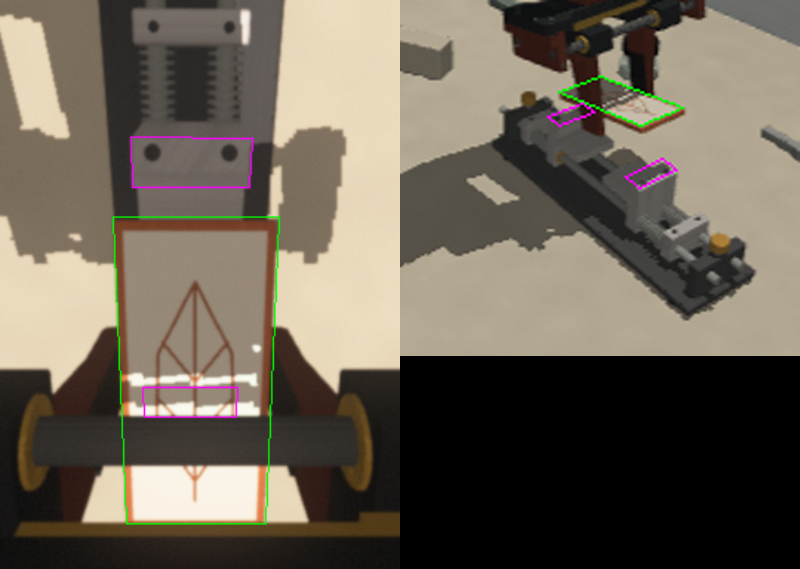

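```bash
sed -i 's/OX=0.0;/OX=-.0015;/' t.py; python3 - <<'E'
from t import *
s=read_state();print(where(s));rows(pose(42,60,12),6,s)
E
```

```text
{'t': 10.3, 'sA': 44.92, 'zA': 103.68, 'zB': 126.37, 'th': 11.9, 'lat': 1.6, 'yaw': 0.29, 'Fa': -0.57, 'Fl': -0.08, 'Fz': -2.6, 'w': 49.28}
target [ 0.5439 -0.1516  0.0698]
[[0.041, -0.015, 0.288, 0.013, -0.003, 0.008], [0.041, -0.014, 0.288, 0.013, -0.003, 0.008], [0.041, -0.013, 0.288, 0.013, -0.003, 0.008]]
```

```bash
python3 -m crank '[[[0.04,-0.01,0.29,0.01,0,0.01,0.4],[0.04,-0.02,0.29,0.01,0,0.01,0.4],[0.04,-0.02,0.29,0.01,0,0.01,0.4],[0.04,-0.01,0.29,0.01,0,0.01,0.4],[0.04,-0.01,0.29,0.01,0,0.01,0.4],[0.04,-0.01,0.29,0.01,0,0.01,0.4],[0,0,0,0,0,0,0.4],[0,0,0,0,0,0,0.4],[0,0,0,0,0,0,0.4]]]'
python3 - <<'E'
from t import *
s=avg(5);print(where(s));rows(pose(42,56,12),4,s)
E
```

```text
clock: 11.2
eef_pos: [0.5441, -0.1522, 0.0697]
tool_rot: [[0.106, 0.994, -0.02], [0.973, -0.108, -0.205], [-0.206, 0.002, -0.978]]
force: [-0.4, 0.9, -1.8]
width: 0.0494
{'t': 11.45, 'sA': 41.44, 'zA': 60.08, 'zB': 82.77, 'th': 11.91, 'lat': 0.32, 'yaw': -0.11, 'Fa': 0.01, 'Fl': 0.28, 'Fz': -2.48, 'w': 49.37}
target [ 0.5439 -0.1516  0.0658]
[[0.014, -0.002, 0.038, 0.004, -0.004, -0.004], [0.014, -0.002, 0.038, 0.004, -0.004, -0.004], [0.014, -0.002, 0.038, 0.004, -0.004, -0.004]]
```

```bash
python3 -m crank '[[[0.01,0,0.04,0,0,0,0.4],[0.01,0,0.04,0,0,0,0.4],[0.01,0,0.04,0,0,0,0.4],[0.01,0,0.02,0,0,0,0.4],[0,0,0,0,0,0,0.4],[0,0,0,0,0,0,0.4]]]'
python3 -c "
from t import *
print(where(avg(4)))"
python3 -m crank '[[[0.01,0,0.02,0,0,0,0.4],[0,0,0,0,0,0,0.4],[0,0,0,0,0,0,0.4]]]'
python3 -c "
from t import *
print(where(avg(4)))"
python3 -m crank '[[[0,0,0.02,0,0,0,0.4],[0,0,0,0,0,0,0.4],[0,0,0,0,0,0,0.4]]]'
python3 -c "
from t import *
print(where(avg(4)))"
```

```text
clock: 12.05
eef_pos: [0.5439, -0.1519, 0.0658]
tool_rot: [[0.106, 0.994, -0.021], [0.973, -0.108, -0.205], [-0.206, 0.002, -0.979]]
force: [0.4, -0.1, -2.3]
width: 0.0493
{'t': 12.25, 'sA': 41.66, 'zA': 56.18, 'zB': 78.87, 'th': 11.9, 'lat': 0.17, 'yaw': -0.11, 'Fa': 0.12, 'Fl': -0.08, 'Fz': -2.75, 'w': 49.41}
clock: 12.55
eef_pos: [0.5439, -0.1518, 0.0653]
tool_rot: [[0.106, 0.994, -0.021], [0.973, -0.108, -0.205], [-0.206, 0.002, -0.979]]
force: [-0.3, -0.0, -1.8]
width: 0.0494
{'t': 12.75, 'sA': 41.83, 'zA': 55.61, 'zB': 78.3, 'th': 11.9, 'lat': 0.16, 'yaw': -0.11, 'Fa': -0.35, 'Fl': -0.19, 'Fz': -2.26, 'w': 49.36}
clock: 13.05
eef_pos: [0.5438, -0.1519, 0.0647]
tool_rot: [[0.106, 0.994, -0.021], [0.973, -0.108, -0.205], [-0.206, 0.002, -0.979]]
force: [0.2, -0.9, -2.9]
width: 0.0492
{'t': 13.25, 'sA': 41.74, 'zA': 55.1, 'zB': 77.79, 'th': 11.9, 'lat': 0.12, 'yaw': -0.11, 'Fa': 0.16, 'Fl': -0.07, 'Fz': -1.99, 'w': 48.93}
```

```bash
python3 -m crank '[[[0,0,0.02,0,0,0,0.4],[0,0,0,0,0,0,0.4],[0,0,0,0,0,0,0.4]]]' >/dev/null
python3 -c "
from t import *
print(where(avg(4)))"
python3 -m crank '[[[0,0,0.02,0,0,0,0.4],[0,0,0,0,0,0,0.4],[0,0,0,0,0,0,0.4]]]' >/dev/null
python3 -c "
from t import *
print(where(avg(4)))"
```

```text
{'t': 13.75, 'sA': 41.62, 'zA': 54.67, 'zB': 77.36, 'th': 11.9, 'lat': 0.16, 'yaw': -0.11, 'Fa': -0.36, 'Fl': 0.23, 'Fz': -1.85, 'w': 49.19}
{'t': 14.25, 'sA': 41.53, 'zA': 54.19, 'zB': 76.87, 'th': 11.9, 'lat': 0.19, 'yaw': -0.11, 'Fa': -0.27, 'Fl': 0.15, 'Fz': -0.15, 'w': 49.46}
```

```bash
python3 -m crank '[[[0,0,-0.03,0,0,0,0.4],[0.04,0,-0.01,0,0,0,0.4],[0.04,0,-0.01,0,0,0,0.4],[0.04,0,-0.01,0,0,0,0.4],[0.04,0,-0.01,0,0,0,0.4],[0.04,0,-0.01,0,0,0,0.4],[0.04,0,-0.01,0,0,0,0.4],[0,0,0,0,0,0,0.4],[0,0,0,0,0,0,0.4]]]' >/dev/null
python3 -c "
from t import *
print(where(avg(4)))"
python3 -m crank '[[[0.04,0,-0.01,0,0,0,0.4],[0.04,0,-0.01,0,0,0,0.4],[0,0,0,0,0,0,0.4],[0,0,0,0,0,0,0.4]]]' >/dev/null
python3 -c "
from t import *
print(where(avg(4)))"
```

```text
{'t': 15.35, 'sA': 47.8, 'zA': 55.14, 'zB': 77.83, 'th': 11.9, 'lat': 0.19, 'yaw': -0.11, 'Fa': -0.57, 'Fl': 0.3, 'Fz': -1.94, 'w': 49.26}
{'t': 15.95, 'sA': 49.69, 'zA': 55.22, 'zB': 77.93, 'th': 11.91, 'lat': 0.16, 'yaw': -0.11, 'Fa': -4.22, 'Fl': -0.16, 'Fz': -2.17, 'w': 48.98}
```

```bash
python3 -m crank '[[[0.04,0,0,0,0,0,0.4],[0.04,0,0,0,0,0,0.4],[0.04,0,-0.008,0,0,0,0.4],[0.04,0,-0.008,0,0,0,0.4],[0.04,0,-0.008,0,0,0,0.4],[0.04,0,-0.008,0,0,0,0.4],[0.04,0,-0.008,0,0,0,0.4],[0.04,0,-0.008,0,0,0,0.4],[0.04,0,-0.008,0,0,0,0.4],[0,0,0,0,0,0,0.4],[0,0,0,0,0,0,0.4]]]' >/dev/null
python3 -c "
from t import *
print(where(avg(5)))"
```

```text
{'t': 17.3, 'sA': 57.77, 'zA': 54.96, 'zB': 77.83, 'th': 12.0, 'lat': 0.17, 'yaw': -0.08, 'Fa': -11.47, 'Fl': -0.59, 'Fz': 0.25, 'w': 49.1}
```

```bash
python3 -m crank '[[[0.04,0,-0.01,0,0,0,0.4],[0.04,0,-0.01,0,0,0,0.4],[0.04,0,-0.01,0,0,0,0.4],[0.04,0,-0.01,0,0,0,0.4],[0,0,0,0,0,0,0.4],[0,0,0,0,0,0,0.4]]]' >/dev/null
python3 -c "
from t import *
print(where(avg(6)))"
```

```text
{'t': 18.2, 'sA': 61.31, 'zA': 55.18, 'zB': 78.13, 'th': 12.04, 'lat': 0.17, 'yaw': -0.08, 'Fa': -15.24, 'Fl': -0.71, 'Fz': 0.09, 'w': 49.13}
```

```bash
python3 -m crank '[[[0.04,0,-0.01,0,0,0,0.4],[0.02,0,0,0,0,0,0.4],[0.02,0,0,0,0,0,0.4],[0,0,0,0,0,0,0.4],[0,0,0,0,0,0,0.4]]]' >/dev/null
python3 - <<'E'
from t import *
s=avg(6);w=where(s);print(w)
rows(pose(w["sA"]+.5,w["zA"]-.2,6,w["lat"]),6,s)
E
```

```text
{'t': 19.0, 'sA': 63.03, 'zA': 55.07, 'zB': 78.06, 'th': 12.07, 'lat': 0.17, 'yaw': -0.07, 'Fa': -17.15, 'Fl': -0.6, 'Fz': 0.35, 'w': 49.32}
target [ 0.5463 -0.1309  0.0591]
[[0.007, 0.0, 0.038, 0.001, 0.168, -0.002], [0.004, 0.0, 0.039, 0.001, 0.168, -0.002], [0.003, 0.0, 0.039, 0.001, 0.168, -0.002]]
```

```bash
python3 -m crank '[[[0.012,0,0.038,0,0.17,0,0.4],[0.01,0,0.038,0,0.17,0,0.4],[0.01,0,0.038,0,0.17,0,0.4],[0,0,0,0,0,0,0.4],[0,0,0,0,0,0,0.4]]]' >/dev/null
python3 - <<'E'
from t import *
s=avg(6);w=where(s);print(w)
rows(pose(w["sA"]+.45,w["zA"]-.2,4,w["lat"]),5,s)
E
```

```text
{'t': 19.8, 'sA': 63.63, 'zA': 54.87, 'zB': 72.08, 'th': 9.0, 'lat': 0.19, 'yaw': -0.06, 'Fa': -17.68, 'Fl': -1.01, 'Fz': 0.8, 'w': 49.27}
target [ 0.5463 -0.1305  0.057 ]
[[0.006, 0.0, 0.038, 0.002, 0.167, -0.002], [0.005, 0.0, 0.038, 0.002, 0.167, -0.002], [0.004, 0.0, 0.039, 0.002, 0.167, -0.002]]
```

```bash
python3 -m crank '[[[0.004,0,0.038,0,0.17,0,0.4],[0.004,0,0.038,0,0.17,0,0.4],[0,0,0,0,0,0,0.4],[0,0,0,0,0,0,0.4]]]' >/dev/null
python3 -c "
from t import *
print(where(avg(5)))"
python3 -m crank '[[[0.004,0,0.038,0,0.17,0,0.4],[0,0,0,0,0,0,0.4],[0,0,0,0,0,0,0.4]]]' >/dev/null
python3 -c "
from t import *
print(where(avg(5)))"
```

```text
{'t': 20.45, 'sA': 63.78, 'zA': 54.83, 'zB': 68.15, 'th': 6.96, 'lat': 0.24, 'yaw': -0.05, 'Fa': -17.8, 'Fl': -0.92, 'Fz': 0.54, 'w': 48.97}
{'t': 21.0, 'sA': 63.86, 'zA': 54.74, 'zB': 66.11, 'th': 5.94, 'lat': 0.2, 'yaw': -0.05, 'Fa': -17.6, 'Fl': -0.76, 'Fz': 0.79, 'w': 49.36}
```

```bash
python3 -m crank '[[[0.003,0,0.038,0,0.17,0,0.4],[0.003,0,0.038,0,0.17,0,0.4],[0,0,0,0,0,0,0.4],[0,0,0,0,0,0,0.4]]]' >/dev/null
python3 -c "
from t import *
print(where(avg(5)))"
python3 -m crank '[[[0.003,0,0.038,0,0.17,0,0.4],[0.003,0,0.038,0,0.17,0,0.4],[0,0,0,0,0,0,0.4],[0,0,0,0,0,0,0.4]]]' >/dev/null
python3 -c "
from t import *
print(where(avg(5)))"
```

```text
{'t': 21.65, 'sA': 63.94, 'zA': 54.75, 'zB': 62.22, 'th': 3.9, 'lat': 0.29, 'yaw': -0.05, 'Fa': -17.9, 'Fl': -1.38, 'Fz': -0.2, 'w': 49.62}
{'t': 22.3, 'sA': 64.03, 'zA': 54.63, 'zB': 58.2, 'th': 1.86, 'lat': 0.23, 'yaw': -0.04, 'Fa': -17.72, 'Fl': -1.42, 'Fz': -0.13, 'w': 49.76}
```

```bash
python3 -m crank '[[[0.003,0,0.038,0,0.17,0,0.4],[0,0,0,0,0,0,0.4],[0,0,0,0,0,0,0.4]]]' >/dev/null
python3 -c "
from t import *
print(where(avg(5)))"
python3 -m crank '[[[0.001,0,0.025,0,0.1,0,0.4],[0,0,0,0,0,0,0.4],[0,0,0,0,0,0,0.4]]]' >/dev/null
python3 -c "
from t import *
print(where(avg(5)))"
```

```text
{'t': 22.85, 'sA': 64.04, 'zA': 54.62, 'zB': 56.23, 'th': 0.84, 'lat': 0.26, 'yaw': -0.04, 'Fa': -17.4, 'Fl': -2.41, 'Fz': 0.01, 'w': 49.36}
{'t': 23.4, 'sA': 64.13, 'zA': 54.92, 'zB': 55.38, 'th': 0.24, 'lat': 0.3, 'yaw': -0.03, 'Fa': -16.53, 'Fl': -3.46, 'Fz': 3.82, 'w': 49.39}
```

```bash
python3 - <<'E'
from h import *
d=camera("side")[190:310,240:380];w=camera("wrist")[:,130:400]
cv2.imwrite("pics/k.png",np.hstack([cv2.resize(d,(490,420),interpolation=cv2.INTER_CUBIC),cv2.resize(w,(295,420))]))
E
```

```text
(no output)
```

View pics/k.png

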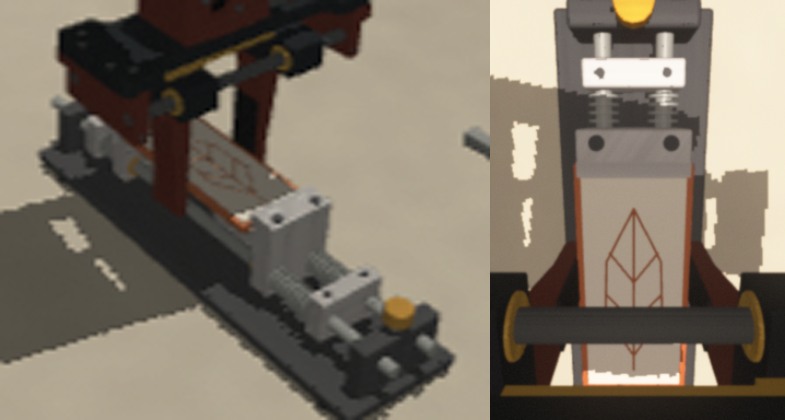

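```bash
python3 -m crank '[[[-0.03,0,-0.005,0,0,0,0.4],[-0.03,0,0,0,0,0,0.4],[-0.03,0,0,0,0,0,0.4],[-0.03,0,0,0,0,0,0.4],[0,0,0,0,0,0,0.4],[0,0,0,0,0,0,0.4]]]' >/dev/null
python3 -c "
from t import *
print(where(avg(5)))"
```

```text
{'t': 24.35, 'sA': 61.46, 'zA': 54.97, 'zB': 55.38, 'th': 0.22, 'lat': 0.3, 'yaw': -0.04, 'Fa': -14.74, 'Fl': -3.23, 'Fz': 2.94, 'w': 48.98}
```

```bash
python3 -m crank '[[[-0.03,0,0,0,0,0,0.4],[-0.03,0,0,0,0,0,0.4],[-0.03,0,0,0,0,0,0.4],[-0.03,0,0,0,0,0,0.4],[0,0,0,0,0,0,0.4],[0,0,0,0,0,0,0.4]]]' >/dev/null
python3 -c "
from t import *
print(where(avg(5)))"
python3 -m crank '[[[-0.03,0,0,0,0,0,0.4],[-0.03,0,0,0,0,0,0.4],[0,0,0,0,0,0,0.4],[0,0,0,0,0,0,0.4]]]' >/dev/null
python3 -c "
from t import *
print(where(avg(5)))"
```

```text
{'t': 25.2, 'sA': 58.88, 'zA': 55.0, 'zB': 55.36, 'th': 0.19, 'lat': 0.29, 'yaw': -0.04, 'Fa': -12.35, 'Fl': -2.79, 'Fz': 3.28, 'w': 49.43}
{'t': 25.85, 'sA': 58.14, 'zA': 55.02, 'zB': 55.29, 'th': 0.14, 'lat': 0.27, 'yaw': -0.05, 'Fa': -8.0, 'Fl': -2.25, 'Fz': 3.61, 'w': 49.38}
```

```bash
python3 -m crank '[[[-0.03,0,0,0,0,0,0.4],[-0.03,0,0,0,0,0,0.4],[-0.03,0,0,0,0,0,0.4],[0,0,0,0,0,0,0.4],[0,0,0,0,0,0,0.4]]]' >/dev/null
python3 -c "
from t import *
print(where(avg(5)))"
python3 -m crank '[[[-0.03,0,0,0,0,0,0.4],[-0.02,0,0,0,0,0,0.4],[0,0,0,0,0,0,0.4],[0,0,0,0,0,0,0.4]]]' >/dev/null
python3 -c "
from t import *
print(where(avg(5)))"
```

```text
{'t': 26.6, 'sA': 56.45, 'zA': 55.02, 'zB': 55.2, 'th': 0.1, 'lat': 0.28, 'yaw': -0.07, 'Fa': -4.43, 'Fl': -2.77, 'Fz': 6.0, 'w': 49.34}
{'t': 27.25, 'sA': 55.49, 'zA': 55.02, 'zB': 55.17, 'th': 0.08, 'lat': 0.31, 'yaw': -0.08, 'Fa': -2.73, 'Fl': -1.91, 'Fz': 5.74, 'w': 48.84}
```

```bash
python3 -m crank '[[[-0.02,0,-0.01,0,0,0,0.4],[-0.02,0,-0.01,0,0,0,0.4],[0,0,0,0,0,0,0.4],[0,0,0,0,0,0,0.4]]]' >/dev/null
python3 -c "
from t import *
print(where(avg(6)))"
```

```text
{'t': 27.95, 'sA': 54.31, 'zA': 55.06, 'zB': 55.21, 'th': 0.08, 'lat': 0.26, 'yaw': -0.09, 'Fa': 0.68, 'Fl': -0.03, 'Fz': 0.41, 'w': 48.98}
```

```bash
python3 -m crank '[[[0.01,0,0,0,0,0,0.4],[0,0,0,0,0,0,0.4],[0,0,0,0,0,0,0.4]]]' 10
python3 -m crank '[[[0,0,0,0,0,0,0.58],[0,0,0,0,0,0,0.6],[0,0,0,0,0,0,0.65],[0,0,0,0,0,0,0.65],[0,0,0,0,0,0,0.65],[0,0,0,0,0,0,0.65]]]'
python3 - <<'E'
from t import *
s=avg(5);print(where(s))
d=camera("side")[190:310,240:380];w=camera("wrist")[:,130:400]
cv2.imwrite("pics/l.png",np.hstack([cv2.resize(d,(490,420),interpolation=cv2.INTER_CUBIC),cv2.resize(w,(295,420))]))
E
```

```text
clock: 28.25
eef_pos: [0.5453, -0.1401, 0.0538]
tool_rot: [[0.108, 0.994, 0.002], [0.994, -0.108, -0.002], [-0.001, 0.002, -1.0]]
force: [0.6, 0.7, -1.1]
width: 0.05
clock: 28.85
eef_pos: [0.5452, -0.14, 0.0538]
tool_rot: [[0.108, 0.994, 0.001], [0.994, -0.108, -0.002], [-0.001, 0.002, -1.0]]
force: [0.0, 0.5, -0.4]
width: 0.0571
{'t': 29.1, 'sA': 54.47, 'zA': 55.11, 'zB': 55.27, 'th': 0.08, 'lat': 0.18, 'yaw': -0.09, 'Fa': -0.09, 'Fl': 0.2, 'Fz': 0.12, 'w': 57.05}
```

View pics/l.png

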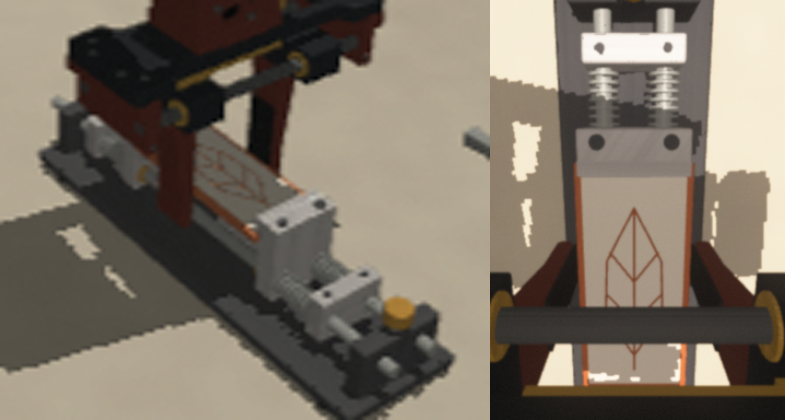

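```bash
python3 -m crank '[[[0,0,-0.1,0,0,0,0.65],[0,0,-0.2,0,0,0,0.65],[0,0,-0.4,0,0,0,0.65],[0,0,-0.8,0,0,0,0.65],[0,0,-1,0,0,0,0.65],[0,0,-1,0,0,0,0.65],[0,0,-1,0,0,0,0.65],[0,0,-1,0,0,0,0.65],[0,0,-1,0,0,0,0.65],[-0.8,0,-1,0,0,0,0.65],[-0.8,0,-1,0,0,0,0.65],[0,0,0,0,0,0,0.65],[0,0,0,0,0,0,0.65],[0,0,0,0,0,0,0.65]]]'
python3 snap.py z1
python3 - <<'E'
from h import *
im=cv2.imread("pics/z1.png");d=camera("side");sc=camera("scene");cv2.imwrite("pics/z_side.png",d)
g=lambda a:(255*(a/255.)**0.65).astype(np.uint8)
w=g(cv2.resize(im[60:260,200:333],(399,600),interpolation=cv2.INTER_CUBIC))
e=cv2.resize(d[190:310,240:380],(400,343),interpolation=cv2.INTER_CUBIC);f=cv2.resize(sc[140:300,80:400],(400,200))
cv2.imwrite("pics/m.png",np.hstack([w,np.pad(np.vstack([e,f]),((0,57),(0,0),(0,0)))]))
E
```

```text
clock: 30.6
eef_pos: [0.5398, -0.1787, 0.2654]
tool_rot: [[0.108, 0.994, -0.0], [0.994, -0.108, -0.001], [-0.001, -0.0, -1.0]]
force: [-0.1, 0.2, -0.2]
width: 0.0574
30.6 [ 0.5398 -0.1787  0.2654] [ 0.37  0.58  0.16 -0.06  0.03 -0.12]
```

View pics/m.png

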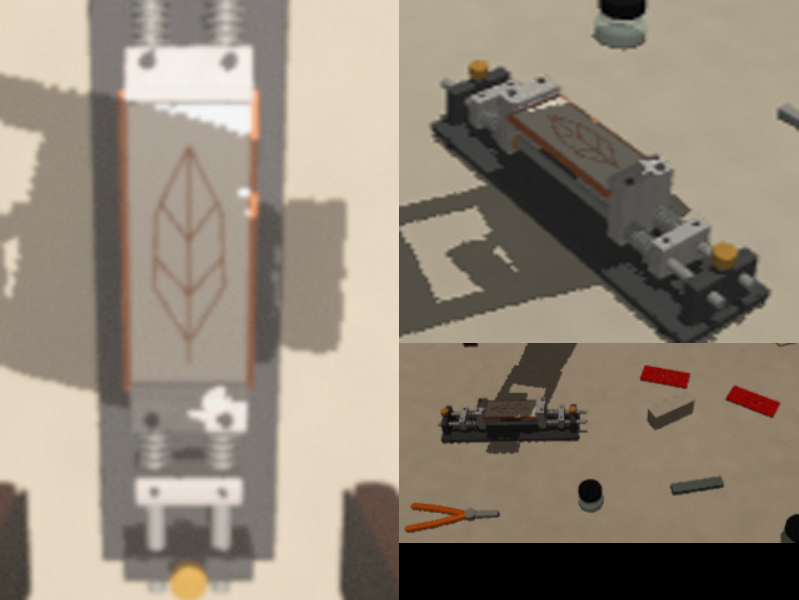

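```bash
python3 - <<'E'
from t import *
import pickle
W=wristpose(pickle.load(open("pics/z1.pkl","rb")))
for v1,v2 in[(98,384)]:
    for u,v in((188,v1),(190,v2)):
        P=onz(((u+.5)/3-.5+200,(v+.5)/3-.5+60),W,.07);print((P[:2]-C0)@a3[:2]*1e3)
E
```

```text
51.679845665456874
-50.125826558571
```

```bash
python3 -c "
from bench import *
finish_job(); print(read_state()['clock'])"
```

```text
the job is handed in; nothing more can be done
the job is handed in; nothing more can be done
```

The plaque is seated in the holder, released, and the job was handed in at about 31 s of the 72 s allowed.

**What I did:** I gripped the plaque across its width and brought it to the holder tilted 12°. I touched the ledge lightly, then pushed the +y end back into its jaw to 17–18 N, about 13.5 mm of travel. I lowered the other end onto the opposite ledge and eased the plaque back until the push along the jaws read about zero. Then I opened the fingers and lifted clear.

**Last checks:**
- **Seating:** pictures from above and the side show the plaque under both lips and looking level. The lip edges measured +51.7 and −50.1 mm from the rod-frame centre, where ±51 is expected. That is within 1 mm of centred.
- **Forces:** averaged push readings peaked at 17.9 N. Pressing down stayed within about 8.5 N. These were taken between moves, so short peaks during a move were not recorded. After release the force read about zero.
- **Other objects:** the stone, jar, pliers and red look-alikes look untouched in the last overall picture.

**Small disagreements:**
- The ledge was touched about 0.7 mm lower than I had worked out.
- The plaque sat about 1.5 mm off-centre in the grip.
- A sideways force of up to 3.5 N appeared while lowering and was back to zero by release.

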